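Lay the tank thermometer down in its tray

TASK

Draw the red-handled thermometer out of the yellow developing tank and stand its steel tip upright on the floor of the white ceramic tray. Without letting go, press the tip there and lower the handle so that the probe pivots between the fingers, and let go once it lies along the tray's length, wholly inside it. Do not let it topple or fall.

Things in the scene. Friction and masses are not known exactly. Their poses are not given: they have to be found in the camera images.
- thermometer: T-shaped probe, 60 g, 128 mm long: steel stem 8 mm thick, red crossbar (20 mm diameter, 32 mm along y, flat ends) centred 118 mm above the tip. Origin at the tip's end; z from tip to handle. Collar 18 mm wide, 88-94 mm above the tip. Starts upright in the tank, collar on the tube's mouth, tip 7 mm above the shelf; raise it 100 mm to free it. Lying, its crossbar centre is 10 mm above the surface.
- thermometer_handle (a point): centre of the red crossbar, 118 mm above the tip; axes as the thermometer's (y along the bar). Pinched across the bar's two flat ends, the probe pivots about the bar's axis when its tip is pressed on a surface.
- tray: white ceramic tray, fixed, 130 mm (its x) by 230 mm (its y, the length), 16 mm high, walls and floor 6 mm thick. Origin at the centre of its underside, z up; inner floor at z = 6 mm. Its glass cover, hinged on the +x long side, is fixed open and leans away, reaching about 100 mm beyond that side and 75 mm high.
- tank: yellow round developing tank, fixed, 96 mm across, with a black centre tube (24 mm outside, 12 mm bore), its mouth 95 mm above the shelf. Origin at the centre of its underside, z up. Two clear canisters nearby, 72 mm across and 105 mm high over all, hold stirrers with black and white crossbars: not wanted.
There are look-alikes about, which are no part of the job. Leave any pink look-alike of the thermometer alone.

How it is judged:
On the way, in this order (a step that is already met when the one before it is completed fails the run):
1. the tip stands on the tray's floor with the probe still upright (within 30 degrees) (x of thermometer in the frame of tray between -0.06 and 0.06 m and y of thermometer in the frame of tray between -0.11 and 0.11 m and z of thermometer in the frame of tray below 0.014 m and angle between thermometer's own z axis and vertical below 0.52 rad), for 0.1 s.
2. still held by the fingers, the probe has been lowered to within 27 degrees of level, tip down in the tray (x of thermometer in the frame of tray between -0.06 and 0.06 m and y of thermometer in the frame of tray between -0.11 and 0.11 m and z of thermometer in the frame of tray below 0.025 m and angle between thermometer's own z axis and vertical above 1.1 rad and contact force between thermometer and the fingers above 1 N), for 0.1 s.
At the end, for the whole second after the job is handed in: The thermometer lies at rest on the tray's floor, tip and crossbar both inside the walls (tip and crossbar centre within 60 mm of the tray's middle across and 110 mm along), its stem within 20 degrees of the tray's length (either way round), and the fingers have let go (x of thermometer in the frame of tray between -0.06 and 0.06 m and y of thermometer in the frame of tray between -0.11 and 0.11 m and x of thermometer_handle in the frame of tray between -0.06 and 0.06 m and y of thermometer_handle in the frame of tray between -0.11 and 0.11 m and z of thermometer in the frame of tray below 0.025 m and z of thermometer_handle in the frame of tray below 0.028 m and angle between the z axis of thermometer and the y axis of tray, either way round below 0.35 rad and linear speed of thermometer below 0.03 m/s and angular speed of thermometer below 0.3 rad/s); the robot touches nothing.
It fails at once if the thermometer topples or falls (turns faster than 9 rad/s or moves faster than 1.2 m/s) (angular speed of thermometer above 9 rad/s or linear speed of thermometer above 1.2 m/s).
It also fails if it takes over 51 s, if anything falls off the work surface, if the arm or the gripper's body presses on something with over 40 N, if the wrist force passes 120 N, or if a joint passes its speed limit or range.

ROBOT

A 6-joint arm with a two-finger parallel gripper is mounted at the origin on the work surface. World frame = base frame: x ahead of the robot, y to its left, z up, the work surface at z = 0. Lengths are in m, angles in rad, forces in N, time in s.
With the tool pointing down it reaches from about 0.275 to 0.725 m from the base axis. Payload 5.6 kg.
Tool frame: the origin (TCP) lies midway between the tips of the shut fingers; the grasp point (between the pads) lies 19 mm behind it; z points along the fingers, y is the direction in which the jaws open and shut (so a half turn about z gives the same grasp; the last joint's range is limited). The gripper opens to 85 mm and grips with 20 to 120 N. Pads are 22 mm wide; open, the fingers measure 114 mm over their backs; the gripper's body (76 mm by 85 mm) begins 54 mm behind the grasp point. The pads swing forward as they close: fully open they stand 13 mm farther back than shut.
Start: joints at [-0.941, 0.255, 0.108, 0, -1.424, -0.285], TCP at [0.186, -0.518, 0.194] pointing down, gripper open.
Joint ranges: [-2.95, 2.95], [-1.21, 1.97], [-1.09, 1.5], [-2.87, 1.71], [-2.94, -0.07], [-3.05, 3.05]. Speed limits (rad/s): [2.57, 2.57, 3.14, 3.14, 3.14, 3.14].

INTERFACE

Orientations are given as a unit quaternion [x, y, z, w].
In Python, from bench import arm gives the robot as it stands. The module is installed in compiled form; this text tells all that it offers.
- The arm moves only by the tool carry_out, never from a script. Its argument "steps" is a list of rows, each an object of numbers: "wx", "wy", "wz": the turn, a rotation vector about the world's x, y, z in rad; "tx", "ty", "tz": the shift along the world's x, y, z in mm; "jaw": the closure, from 0 (fully open) to 1 (shut). In form: [{"wx": .., "wy": .., "wz": .., "tx": .., "ty": .., "tz": .., "jaw": ..}, ...]. A call has 1 to 12 rows; each row shifts and turns the commanded pose from where the row before left it; what a row does not reach is not made up. A row lasts 1/12 s, in which the tool goes at most 41.7 mm and 7.16 degrees, less where a joint would pass 70% of its speed; a pose out of reach is approached as far as the arm can. A call with a gripper value outside its range is refused whole. The fingers move at their own pace and stop on an object; "force" is the grip in N (left out, the last holds). Time passes only in rows, so rows that do not move let the fingers close. It gives the time, the measured TCP pose, the force and the opening at its end, in the units of the state.
- arm.observe(): the state, without advancing time (a new reading comes with each control period).
- arm.read_camera(name): name is "scene" or "side" or "wrist"; returns the picture (480x640x3 uint8, red, green, blue); there is no depth.
- arm.get_calibration(name): a dict with "K" (3x3 intrinsics, pixels), "extrinsics" (4x4, takes a point from camera to world coordinates); the wrist camera has in their place "T_tool_cam" (4x4, takes a point from camera to tool coordinates, whose origin is the TCP and whose axes are the flange's). Camera axes: x right, y down, z forward; pixel columns grow to the right and rows downward; lengths in m; the calibration is good to about 2 mm. A picture is of the moment at which its call begins: read the wrist's pose just before it. get_calibration takes no time and is no camera call.
- arm.finish_job(): hands the job in, once; it reports no verdict.
The state is a dict: "t": time; "joint_positions": joint angles; "qd": joint speeds; "joint_torque": joint torques, N m; "ee_pos": TCP position; "ee_rot": TCP orientation; "wrist_force": force on the tool from outside, world axes, zero at the start; "ft_torque": the same for the moment, N m; "gripper_width": opening from 0.0 (shut) to 1.0 (fully open).
Only numpy, scipy, OpenCV 4.12 (cv2) and the standard library are available. Lean on these libraries where they do the work, as an engineer would, in place of code of your own. Each camera call takes 0.05 s, during which the arm holds its last target. There are 200 camera calls.

## Working session

There is one attempt and no reset: what is moved stays moved. The work goes in short steps, Python scripts to look and compute and a tool call to move; the robot and the scene stay as the last step left them, time stands still between calls to the robot, and variables do not carry over. Pictures are saved under pics/ and viewed, about 8 in all and at most 12, crops included, and the job is handed in when it is done.

Besides the shell and the picture viewer there is one more tool, called as name(argument=value, ...), one argument or row to a line, values as JSON. carry_out: Moves the arm, as the interface text tells. Its arguments: {"type":"object","properties":{"steps":{"type":"array","items":{"type":"object","properties":{"wx":{"type":"number"},"wy":{"type":"number"},"wz":{"type":"number"},"tx":{"type":"number"},"ty":{"type":"number"},"tz":{"type":"number"},"jaw":{"type":"number"}}}},"force":{"type":"number"}},"required":["steps"]}

```bash
mkdir -p pics; cat > h.py <<'E'
import numpy as np, cv2
from bench import arm
def ray(name,u,v,T=None):
    c=arm.get_calibration(name); K=np.array(c["K"]); E=np.array(c["extrinsics"]) if T is None else T@np.array(c["T_tool_cam"])
    d=E[:3,:3]@np.linalg.inv(K)@np.array([u,v,1.]); return E[:3,3],d/np.linalg.norm(d)
def onz(name,u,v,z,T=None):
    o,d=ray(name,u,v,T); return o+d*(z-o[2])/d[2]
def cross(r1,r2):
    (o1,d1),(o2,d2)=r1,r2
    s=np.linalg.lstsq(np.c_[d1,-d2],o2-o1,rcond=None)[0]
    p,q=o1+s[0]*d1,o2+s[1]*d2; return (p+q)/2,np.linalg.norm(p-q)
def tool():
    from scipy.spatial.transform import Rotation as R
    s=arm.observe(); T=np.eye(4); T[:3,:3]=R.from_quat(s["ee_rot"]).as_matrix(); T[:3,3]=s["ee_pos"]; return T
def snap(name,f):
    T=tool(); im=arm.read_camera(name)[:,:,::-1].copy(); cv2.imwrite("pics/"+f,im); return im,T
E
python3 - <<'E'
from h import *
for n in("scene","side"):
    snap(n,n+"0.png"); c=arm.get_calibration(n); print(n,np.round(c["extrinsics"],3).tolist(),np.round(c["K"],0).tolist())
s=arm.observe(); print(s["t"],s["ee_pos"],s["ee_rot"],s["gripper_width"]); print(arm.get_calibration("wrist"))
E
```

```text
scene [[0.734, 0.573, -0.365, 0.814], [0.679, -0.606, 0.414, -0.233], [0.016, -0.551, -0.834, 0.733], [0.0, 0.0, 0.0, 1.0]] [[456.0, 0.0, 318.0], [0.0, 456.0, 242.0], [0.0, 0.0, 1.0]]
side [[-0.915, -0.286, 0.284, 0.303], [-0.403, 0.627, -0.667, 0.611], [0.013, -0.725, -0.689, 0.662], [0.0, 0.0, 0.0, 1.0]] [[531.0, 0.0, 314.0], [0.0, 531.0, 230.0], [0.0, 0.0, 1.0]]
0.1 [ 0.18577531 -0.51713536  0.19278485] [-1.71531999e-01  9.85178169e-01  8.40664309e-04 -2.03120825e-04] 0.9963207244755053
{'K': array([[343.81930832,   0.        , 319.0943905 ],
       [  0.        , 343.81930832, 237.72916804],
       [  0.        ,   0.        ,   1.        ]]), 'T_tool_cam': array([[-2.84157952e-04, -9.44423613e-01, -3.28730830e-01,
         8.54758303e-02],
       [ 9.99999851e-01, -1.14856453e-04, -5.34433487e-04,
        -4.47629714e-04],
       [ 4.66974747e-04, -3.28730933e-01,  9.44423504e-01,
        -1.79329730e-01],
       [ 0.00000000e+00,  0.00000000e+00,  0.00000000e+00,
         1.00000000e+00]])}
```

View pics/scene0.png

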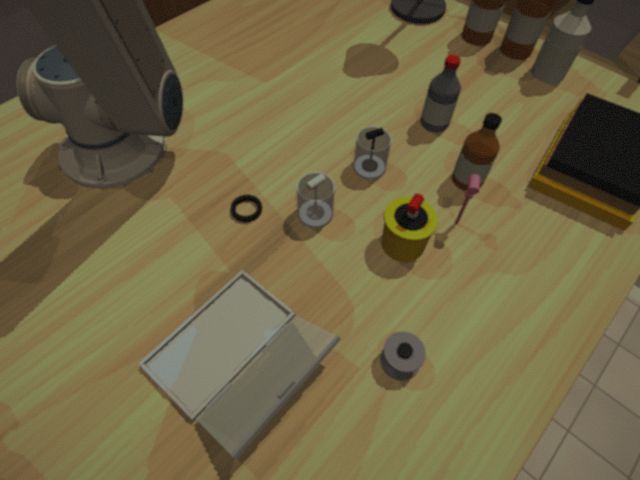

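View pics/side0.png

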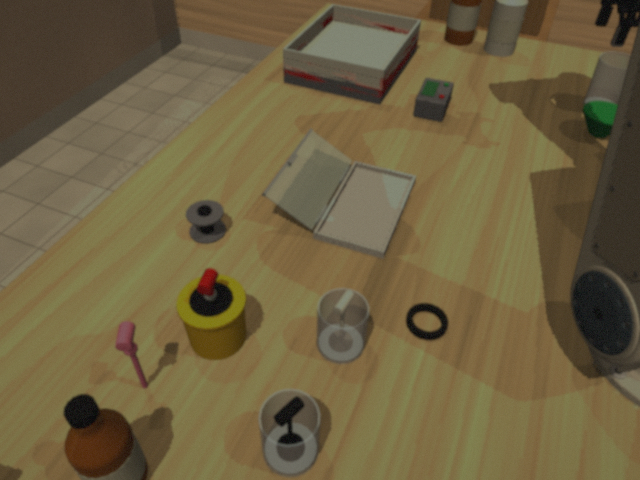

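The scene view shows the red crossbar at about (414,203), the tank rim around it, and the tray's rim corners near (243,272), (295,317), (195,417) and (142,365). In the side view the bar is at (208,281) and the tray's rim corners are near (358,164), (415,178), (383,252) and (316,237). The pink decoy stands beside the tank.

```bash
python3 - <<'E'
from h import *
P={}
for n in("scene","side"):
    im=cv2.imread(f"pics/{n}0.png").astype(int); b,g,r=im[...,0],im[...,1],im[...,2]
    m=((r>110)&(g<50)&(b<60)).astype(np.uint8)
    N,l,st,ce=cv2.connectedComponentsWithStats(m)
    for i in range(1,N):
        if st[i,4]>30: print(n,st[i],ce[i])
    cand=[i for i in range(1,N) if st[i,4]>30 and (abs(ce[i]-np.array({"scene":(414,203),"side":(208,281)}[n]))<20).all()]
    i=max(cand,key=lambda i:st[i,4]); P[n]=ce[i]
    pts=np.argwhere(l==i)[:,::-1].astype(float); u,s,vt=np.linalg.svd(pts-pts.mean(0),full_matrices=False)
    a,bb=P[n]+vt[0]*8,P[n]-vt[0]*8
    d=onz(n,*a,.125)-onz(n,*bb,.125); print(n,"bar",onz(n,*P[n],.125),"az",np.degrees(np.arctan2(d[1],d[0]))%180, s/np.sqrt(len(pts)))
print(cross(ray("scene",*P["scene"]),ray("side",*P["side"])))
A=[(243,272),(295,317),(195,417),(142,365)]; B=[(316,237),(383,252),(415,178),(358,164)]
for n,C in(("scene",A),("side",B)):
    Q=np.array([onz(n,*c,.016) for c in C]); print(n,Q.round(3).tolist(),Q.mean(0).round(4),[round(float(np.linalg.norm(Q[i]-Q[(i+1)%4])),3) for i in range(4)])
E
```

```text
scene [447  55  13   8  85] [452.95294118  58.70588235]
scene [409 194  14  14 116] [415.9137931  200.68965517]
scene bar [0.61289987 0.24501498 0.125     ] az 93.77093937665083 [3.85136119 2.46586959]
side [199 269  17  18 169] [206.86390533 277.5147929 ]
side bar [0.61812281 0.2350466  0.125     ] az 95.96535088941236 [5.35153482 2.59734107]
(array([0.61471655, 0.23971484, 0.1314327 ]), np.float64(0.0007857928286148036))
scene [[0.447, -0.018, 0.016], [0.577, -0.017, 0.016], [0.581, -0.235, 0.016], [0.457, -0.242, 0.016]] [ 0.5154 -0.1279  0.016 ] [0.129, 0.218, 0.124, 0.224]
side [[0.559, 0.0, 0.016], [0.441, -0.013, 0.016], [0.448, -0.234, 0.016], [0.567, -0.23, 0.016]] [ 0.5039 -0.1192  0.016 ] [0.119, 0.221, 0.119, 0.231]
```

carry_out(
  steps=[
    {"tx": 19.5, "ty": 34.4, "tz": 2, "wz": -0.012, "jaw": 0},
    {"tx": 19.5, "ty": 34.4, "tz": 2, "wz": -0.012, "jaw": 0},
    {"tx": 19.5, "ty": 34.4, "tz": 2, "wz": -0.012, "jaw": 0},
    {"tx": 19.5, "ty": 34.4, "tz": 2, "wz": -0.012, "jaw": 0},
    {"tx": 19.5, "ty": 34.4, "tz": 2, "wz": -0.012, "jaw": 0},
    {"tx": 19.5, "ty": 34.4, "tz": 2, "wz": -0.012, "jaw": 0},
    {"tx": 19.5, "ty": 34.4, "tz": 2, "wz": -0.012, "jaw": 0},
    {"tx": 19.5, "ty": 34.4, "tz": 2, "wz": -0.012, "jaw": 0},
    {"tx": 19.5, "ty": 34.4, "tz": 2, "wz": -0.012, "jaw": 0},
    {"tx": 19.5, "ty": 34.4, "tz": 2, "wz": -0.012, "jaw": 0},
    {"tx": 19.5, "ty": 34.4, "tz": 2, "wz": -0.012, "jaw": 0},
  ],
)

```text
$.steps[0]: bad value
```

carry_out(
  steps=[
    {"tx": 19.5, "ty": 34.4, "tz": 2, "wz": -0.012, "jaw": 0},
    {"tx": 19.5, "ty": 34.4, "tz": 2, "wz": -0.012, "jaw": 0},
    {"tx": 19.5, "ty": 34.4, "tz": 2, "wz": -0.012, "jaw": 0},
    {"tx": 19.5, "ty": 34.4, "tz": 2, "wz": -0.012, "jaw": 0},
    {"tx": 19.5, "ty": 34.4, "tz": 2, "wz": -0.012, "jaw": 0},
    {"tx": 19.5, "ty": 34.4, "tz": 2, "wz": -0.012, "jaw": 0},
    {"tx": 19.5, "ty": 34.4, "tz": 2, "wz": -0.012, "jaw": 0},
    {"tx": 19.5, "ty": 34.4, "tz": 2, "wz": -0.012, "jaw": 0},
    {"tx": 19.5, "ty": 34.4, "tz": 2, "wz": -0.012, "jaw": 0},
    {"tx": 19.5, "ty": 34.4, "tz": 2, "wz": -0.012, "jaw": 0},
    {"tx": 0, "ty": 0, "tz": 0, "jaw": 0},
    {"tx": 0, "ty": 0, "tz": 0, "jaw": 0},
  ],
)

```text
$.steps[0]: bad value
```

```bash
cat > w.py <<'E'
from h import *
import sys
im,T=snap("wrist",sys.argv[1])
b,g,r=[im[...,k].astype(int) for k in range(3)]
m=((r>90)&(g<0.45*r)&(b<0.45*r)).astype(np.uint8)
N,l,st,ce=cv2.connectedComponentsWithStats(m)
for i in range(1,N):
    if st[i,4]>150:
        c,_=cv2.findContours((l==i).astype(np.uint8),cv2.RETR_EXTERNAL,cv2.CHAIN_APPROX_NONE)
        R=cv2.minAreaRect(c[0]); B=cv2.boxPoints(R); print(st[i],ce[i].round(1),R)
        z=float(sys.argv[2]); Q=np.array([onz("wrist",*p,z,T) for p in B]); e=Q[1]-Q[0],Q[2]-Q[1]
        print("c",Q.mean(0).round(4),onz("wrist",*ce[i],z,T).round(4),[(round(float(np.linalg.norm(x)),4),round(float(np.degrees(np.arctan2(x[1],x[0]))%180),1)) for x in e])
s=arm.observe(); print(s["t"],np.round(s["ee_pos"],4),np.round(s["joint_positions"],2),"tooly az",np.degrees(np.arctan2(T[1,1],T[0,1])))
E
python3 w.py w1.png 0.125
```

```text
0.15 [ 0.1858 -0.5172  0.1929] [-0.94  0.26  0.11 -0.   -1.42 -0.28] tooly az 109.7538112465779
```

View pics/w1.png

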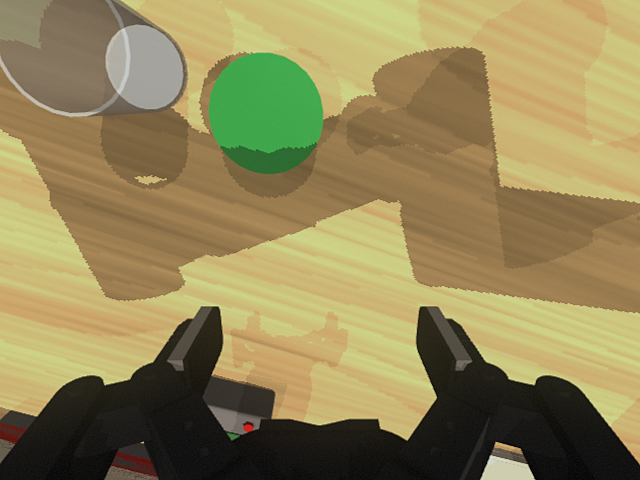

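The call was refused, so the arm has not moved. The wrist picture shows only the start area: a green object at (265,112) and the fingers. I'll give all seven keys in every row.

carry_out(
  steps=[
    {"wx": 0, "wy": 0, "wz": -0.012, "tx": 19.5, "ty": 34.4, "tz": 2, "jaw": 0},
    {"wx": 0, "wy": 0, "wz": -0.012, "tx": 19.5, "ty": 34.4, "tz": 2, "jaw": 0},
    {"wx": 0, "wy": 0, "wz": -0.012, "tx": 19.5, "ty": 34.4, "tz": 2, "jaw": 0},
    {"wx": 0, "wy": 0, "wz": -0.012, "tx": 19.5, "ty": 34.4, "tz": 2, "jaw": 0},
    {"wx": 0, "wy": 0, "wz": -0.012, "tx": 19.5, "ty": 34.4, "tz": 2, "jaw": 0},
    {"wx": 0, "wy": 0, "wz": -0.012, "tx": 19.5, "ty": 34.4, "tz": 2, "jaw": 0},
    {"wx": 0, "wy": 0, "wz": -0.012, "tx": 19.5, "ty": 34.4, "tz": 2, "jaw": 0},
    {"wx": 0, "wy": 0, "wz": -0.012, "tx": 19.5, "ty": 34.4, "tz": 2, "jaw": 0},
    {"wx": 0, "wy": 0, "wz": -0.012, "tx": 19.5, "ty": 34.4, "tz": 2, "jaw": 0},
    {"wx": 0, "wy": 0, "wz": -0.012, "tx": 19.5, "ty": 34.4, "tz": 2, "jaw": 0},
    {"wx": 0, "wy": 0, "wz": -0.012, "tx": 19.5, "ty": 34.4, "tz": 2, "jaw": 0},
  ],
)

```text
t: 1.07
ee_pos: [0.4007, -0.1372, 0.2158]
ee_rot: [-0.106, 0.994, 0.0, 0.0]
wrist_force: [1.2, -0.5, 0.6]
gripper_width: 0.999
```

carry_out(
  steps=[
    {"wx": 0, "wy": 0, "wz": -0.012, "tx": 19.5, "ty": 34.4, "tz": 2, "jaw": 0},
    {"wx": 0, "wy": 0, "wz": -0.012, "tx": 19.5, "ty": 34.4, "tz": 2, "jaw": 0},
    {"wx": 0, "wy": 0, "wz": -0.012, "tx": 19.5, "ty": 34.4, "tz": 2, "jaw": 0},
    {"wx": 0, "wy": 0, "wz": -0.012, "tx": 19.5, "ty": 34.4, "tz": 2, "jaw": 0},
    {"wx": 0, "wy": 0, "wz": -0.012, "tx": 19.5, "ty": 34.4, "tz": 2, "jaw": 0},
    {"wx": 0, "wy": 0, "wz": -0.012, "tx": 19.5, "ty": 34.4, "tz": 2, "jaw": 0},
    {"wx": 0, "wy": 0, "wz": -0.012, "tx": 19.5, "ty": 34.4, "tz": 2, "jaw": 0},
    {"wx": 0, "wy": 0, "wz": -0.012, "tx": 19.5, "ty": 34.4, "tz": 2, "jaw": 0},
    {"wx": 0, "wy": 0, "wz": -0.012, "tx": 19.5, "ty": 34.4, "tz": 2, "jaw": 0},
    {"wx": 0, "wy": 0, "wz": -0.012, "tx": 19.5, "ty": 34.4, "tz": 2, "jaw": 0},
    {"wx": 0, "wy": 0, "wz": -0.012, "tx": 19.5, "ty": 34.4, "tz": 2, "jaw": 0},
    {"wx": 0, "wy": 0, "wz": 0, "tx": 0, "ty": 0, "tz": 0, "jaw": 0},
  ],
)

```text
t: 2.07
ee_pos: [0.6161, 0.2448, 0.2323]
ee_rot: [-0.042, 0.999, -0.001, -0.003]
wrist_force: [-1.8, -1.1, -3.9]
gripper_width: 1.0
```

```bash
python3 w.py w2.png 0.125
```

```text
[294 209  39  25 793] [313.2 221.4] ((313.1620178222656, 221.40438842773438), (21.243669509887695, 37.749542236328125), 83.41805267333984)
c [0.6155 0.2387 0.125 ] [0.6154 0.2387 0.125 ] [(0.0325, 101.6), (0.0191, 11.8)]
2.1167 [0.6152 0.2423 0.2334] [ 0.61  0.49  0.55 -0.   -1.64 -2.1 ] tooly az 94.80578061562485
```

View pics/w2.png

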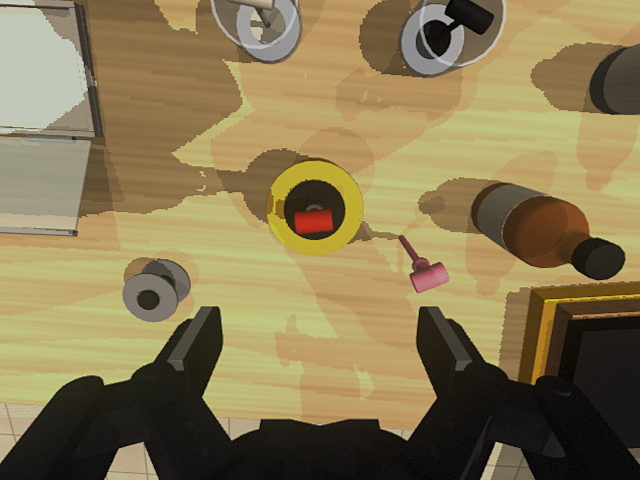

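The wrist view shows the red bar at (313,221) on the tank's tube, with the pink decoy clear at (428,277). The bar measures 32.5 x 19 mm, centred at (0.6155, 0.2388), with its axis at azimuth 101.6°. This agrees with the earlier two-view estimate, so I'll descend and grip.

carry_out(
  steps=[
    {"wx": 0, "wy": 0, "wz": 0.06, "tx": 0.7, "ty": -0.6, "tz": -20, "jaw": 0},
    {"wx": 0, "wy": 0, "wz": 0.059, "tx": 0, "ty": 0, "tz": -28, "jaw": 0},
    {"wx": 0, "wy": 0, "wz": 0, "tx": 0, "ty": 0, "tz": -28, "jaw": 0},
    {"wx": 0, "wy": 0, "wz": 0, "tx": 0, "ty": 0, "tz": -28, "jaw": 0},
    {"wx": 0, "wy": 0, "wz": 0, "tx": 0, "ty": 0, "tz": -19, "jaw": 0},
    {"wx": 0, "wy": 0, "wz": 0, "tx": 0, "ty": 0, "tz": 0, "jaw": 0},
    {"wx": 0, "wy": 0, "wz": 0, "tx": 0, "ty": 0, "tz": 0, "jaw": 0.3},
    {"wx": 0, "wy": 0, "wz": 0, "tx": 0, "ty": 0, "tz": 0, "jaw": 0.4},
  ],
  force=30,
)

```text
t: 2.78
ee_pos: [0.6166, 0.2385, 0.1167]
ee_rot: [-0.1, 0.995, 0.0, 0.001]
wrist_force: [0.2, -0.0, 0.5]
gripper_width: 0.753
```

```bash
python3 w.py w3.png 0.125
```

```text
[ 292  264   60   34 1840] [321.3 280.7] ((321.5, 280.5), (33.0, 59.0), 90.0)
c [0.6157 0.239  0.125 ] [0.6157 0.2389 0.125 ] [(0.0319, 101.4), (0.0202, 13.2)]
2.8333 [0.6168 0.2388 0.1171] [ 0.61  0.5   0.28  0.   -1.35 -1.98] tooly az 101.44383389397824
```

View pics/w3.png

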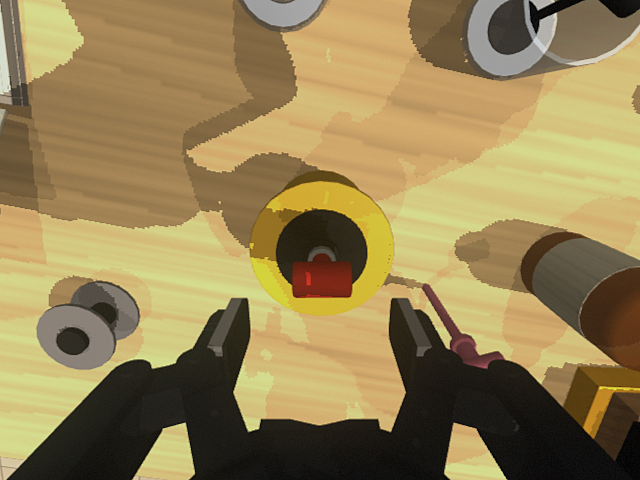

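The bar fits my estimate again at (321,281), but the fingertips at (243,300) and (395,300) look farther back than expected. I'll check them from the two fixed cameras before closing.

```bash
python3 - <<'E'
from h import *
o=[]
for n in("scene","side"):
    im,T=snap(n,n+"1.png"); c=arm.get_calibration(n); E=np.linalg.inv(c["extrinsics"]); K=c["K"]
    for z,col in((0,(255,0,255)),(-.04,(255,255,0))):
        p=(T@[0,0,z,1])[:3]; q=K@(E[:3,:3]@p+E[:3,3]); q=q[:2]/q[2]; print(n,z,q)
        if z==0: q0=q.astype(int); 
        cv2.circle(im,tuple(q.round().astype(int)),1,col,-1)
    x=np.clip(q0-[70,90],0,[500,340]); o.append(cv2.resize(im[x[1]:x[1]+140,x[0]:x[0]+140],(400,400),interpolation=cv2.INTER_CUBIC)); print(x)
cv2.imwrite("pics/c1.png",np.hstack(o))
E
```

```text
scene 0 [414.71147803 206.89494188]
scene -0.04 [419.32586316 191.86778109]
[344 116]
side 0 [206.94162206 283.78539305]
side -0.04 [203.14802805 263.49971129]
[136 193]
```

View pics/c1.png

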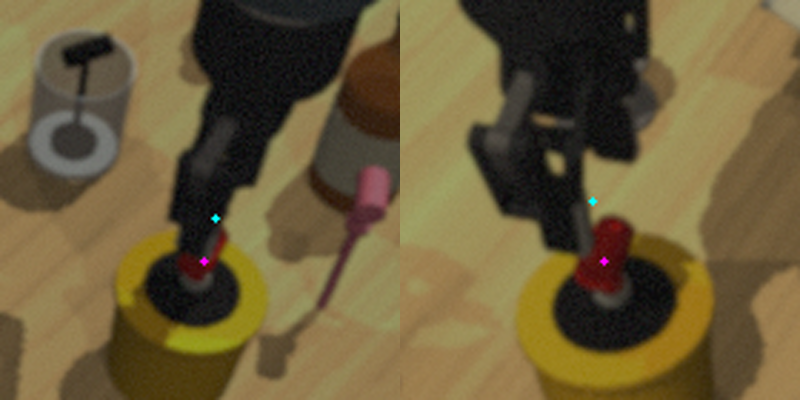

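In the fixed views the tips hang beside and above the bar: near tip at crop (575,250), far tip at (620,160). They appear well behind the reported TCP, so I'll close part way, still clear of the bar, and look again.

carry_out(
  steps=[
    {"wx": 0, "wy": 0, "wz": 0, "tx": 0, "ty": 0, "tz": 0, "jaw": 0.5},
    {"wx": 0, "wy": 0, "wz": 0, "tx": 0, "ty": 0, "tz": 0, "jaw": 0.5},
    {"wx": 0, "wy": 0, "wz": 0, "tx": 0, "ty": 0, "tz": 0, "jaw": 0.5},
  ],
)

```text
t: 3.18
ee_pos: [0.6158, 0.2387, 0.115]
ee_rot: [-0.1, 0.995, 0.0, 0.0]
wrist_force: [-0.3, -0.5, 0.1]
gripper_width: 0.498
```

```bash
python3 w.py w4.png 0.125; python3 -c "
import cv2
a=cv2.imread('pics/w4.png')[200:440,160:480]; cv2.imwrite('pics/w4c.png',cv2.resize(a,(640,480)))"
```

```text
[ 292  266   60   34 1868] [320.8 283.3] ((321.5, 282.5), (33.0, 59.0), 90.0)
c [0.6153 0.2393 0.125 ] [0.6157 0.239  0.125 ] [(0.0317, 101.4), (0.02, 13.2)]
3.2333 [0.6157 0.2387 0.1148] [ 0.61  0.5   0.28  0.   -1.34 -1.98] tooly az 101.45035155025252
```

View pics/w4c.png

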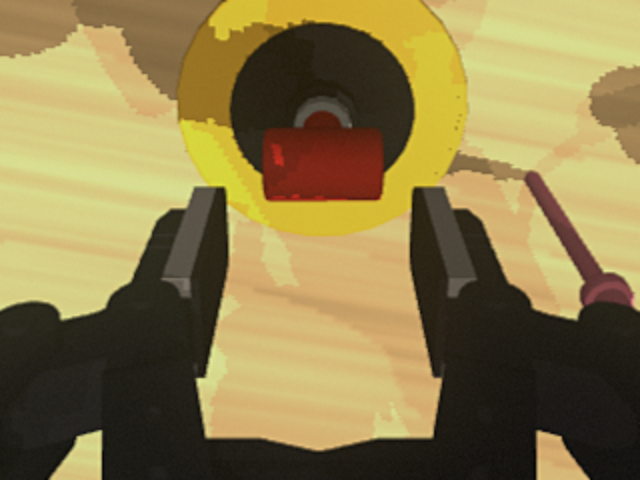

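The view shows the pad tips at crop (228,187–265) and (412,187–265), about 40 mm behind the reported TCP and above the bar. I'll test by closing here: the width either stops at the bar (about 0.38) or shuts above it.

carry_out(
  steps=[
    {"wx": 0, "wy": 0, "wz": 0, "tx": 0, "ty": 0, "tz": 0, "jaw": 0.6},
    {"wx": 0, "wy": 0, "wz": 0, "tx": 0, "ty": 0, "tz": 0, "jaw": 0.68},
    {"wx": 0, "wy": 0, "wz": 0, "tx": 0, "ty": 0, "tz": 0, "jaw": 0.7},
    {"wx": 0, "wy": 0, "wz": 0, "tx": 0, "ty": 0, "tz": 0, "jaw": 0.7},
  ],
  force=20,
)

```text
t: 3.57
ee_pos: [0.6156, 0.2386, 0.1145]
ee_rot: [-0.1, 0.995, -0.0, -0.0]
wrist_force: [0.1, -0.1, 0.0]
gripper_width: 0.297
```

It closed to 25 mm, past the 32 mm bar, so the tips really are about 38 mm behind the reported TCP. I'll reopen, descend 37 mm and grip.

carry_out(
  steps=[
    {"wx": 0, "wy": 0, "wz": 0, "tx": 0, "ty": 0, "tz": 0, "jaw": 0.4},
    {"wx": 0, "wy": 0, "wz": 0, "tx": 0, "ty": 0, "tz": 0, "jaw": 0.4},
    {"wx": 0, "wy": 0, "wz": 0, "tx": 0, "ty": 0, "tz": 0, "jaw": 0.4},
    {"wx": 0, "wy": 0, "wz": 0, "tx": 0, "ty": 0, "tz": -10, "jaw": 0.4},
    {"wx": 0, "wy": 0, "wz": 0, "tx": 0, "ty": 0, "tz": -10, "jaw": 0.4},
    {"wx": 0, "wy": 0, "wz": 0, "tx": 0, "ty": 0, "tz": -8, "jaw": 0.4},
  ],
)

```text
t: 4.07
ee_pos: [0.6149, 0.2384, 0.0846]
ee_rot: [-0.1, 0.995, -0.0, -0.001]
wrist_force: [-0.0, -0.1, -0.4]
gripper_width: 0.599
```

carry_out(
  steps=[
    {"wx": 0, "wy": 0, "wz": 0, "tx": 0, "ty": 0, "tz": -5, "jaw": 0.4},
    {"wx": 0, "wy": 0, "wz": 0, "tx": 0, "ty": 0, "tz": -4, "jaw": 0.4},
    {"wx": 0, "wy": 0, "wz": 0, "tx": 0, "ty": 0, "tz": 0, "jaw": 0.4},
    {"wx": 0, "wy": 0, "wz": 0, "tx": 0, "ty": 0, "tz": 0, "jaw": 0.6},
    {"wx": 0, "wy": 0, "wz": 0, "tx": 0, "ty": 0, "tz": 0, "jaw": 0.8},
    {"wx": 0, "wy": 0, "wz": 0, "tx": 0, "ty": 0, "tz": 0, "jaw": 0.8},
    {"wx": 0, "wy": 0, "wz": 0, "tx": 0, "ty": 0, "tz": 0, "jaw": 0.8},
  ],
  force=30,
)

```text
t: 4.65
ee_pos: [0.6159, 0.2388, 0.0781]
ee_rot: [-0.1, 0.995, 0.0, 0.0]
wrist_force: [-0.5, 1.0, 0.5]
gripper_width: 0.364
```

```bash
python3 w.py w5.png 0.125; python3 -c "
import cv2
a=cv2.imread('pics/w5.png')[180:420,160:480]; cv2.imwrite('pics/w5c.png',cv2.resize(a,(640,480)))"
```

```text
[ 283  299   74   43 2846] [318.9 321.4] ((319.5, 320.0), (73.0, 42.0), 0.0)
c [0.6157 0.2383 0.125 ] [0.6162 0.2381 0.125 ] [(0.0216, 9.5), (0.0317, 101.4)]
4.7 [0.6159 0.2388 0.0781] [ 0.61  0.52  0.21  0.   -1.26 -1.98] tooly az 101.4490565709851
```

View pics/w5c.png

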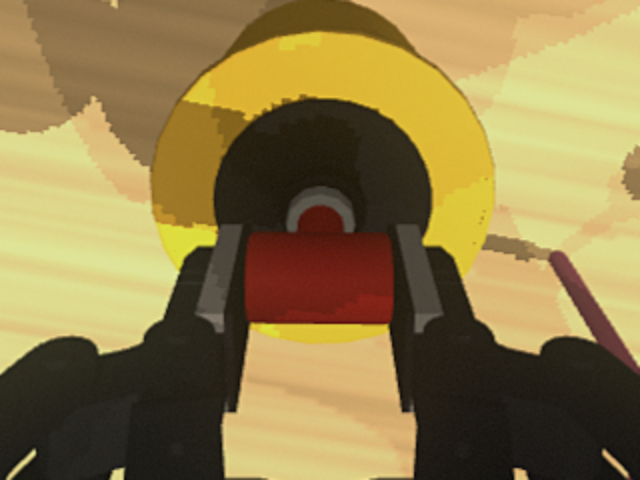

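The bar is gripped between the pads at crop (245–393, 232–323), width 0.364 or about 31 mm. Lifting now.

carry_out(
  steps=[
    {"wx": 0, "wy": 0, "wz": 0, "tx": 0, "ty": 0, "tz": 5, "jaw": 0.8},
    {"wx": 0, "wy": 0, "wz": 0, "tx": 0, "ty": 0, "tz": 8, "jaw": 0.8},
    {"wx": 0, "wy": 0, "wz": 0, "tx": 0, "ty": 0, "tz": 10, "jaw": 0.8},
    {"wx": 0, "wy": 0, "wz": 0, "tx": 0, "ty": 0, "tz": 12, "jaw": 0.8},
    {"wx": 0, "wy": 0, "wz": 0, "tx": 0, "ty": 0, "tz": 13, "jaw": 0.8},
    {"wx": 0, "wy": 0, "wz": 0, "tx": 0, "ty": 0, "tz": 13, "jaw": 0.8},
    {"wx": 0, "wy": 0, "wz": 0, "tx": 0, "ty": 0, "tz": 13, "jaw": 0.8},
    {"wx": 0, "wy": 0, "wz": 0, "tx": 0, "ty": 0, "tz": 13, "jaw": 0.8},
    {"wx": 0, "wy": 0, "wz": 0, "tx": 0, "ty": 0, "tz": 13, "jaw": 0.8},
    {"wx": 0, "wy": 0, "wz": 0, "tx": 0, "ty": 0, "tz": 14, "jaw": 0.8},
    {"wx": 0, "wy": 0, "wz": 0, "tx": 0, "ty": 0, "tz": 14, "jaw": 0.8},
    {"wx": 0, "wy": 0, "wz": 0, "tx": 0, "ty": 0, "tz": 12, "jaw": 0.8},
  ],
)

```text
t: 5.7
ee_pos: [0.6159, 0.2385, 0.2201]
ee_rot: [-0.1, 0.995, 0.0, 0.001]
wrist_force: [-0.3, 0.9, -1.5]
gripper_width: 0.367
```

```bash
python3 w.py w6.png 0.260; python3 - <<'E'
from h import *
# tray: white-ish quad contours in both fixed views, floor+rim
for n,roi in(("scene",(130,260,310,430)),("side",(305,150,425,265))):
    im=cv2.imread(f"pics/{n}0.png"); x0,y0,x1,y1=roi; c=im[y0:y1,x0:x1]
    hsv=cv2.cvtColor(c,cv2.COLOR_BGR2HSV); m=(hsv[...,1]<75).astype(np.uint8)
    m=cv2.morphologyEx(m,cv2.MORPH_OPEN,np.ones((3,3))); 
    N,l,st,ce=cv2.connectedComponentsWithStats(m)
    for i in range(1,N):
        if st[i,4]>1500:
            k,_=cv2.findContours((l==i).astype(np.uint8),cv2.RETR_EXTERNAL,cv2.CHAIN_APPROX_NONE)
            R=cv2.minAreaRect(k[0]); P=cv2.approxPolyDP(cv2.convexHull(k[0]),5,True)[:,0]+[x0,y0]
            print(n,st[i],[(p.tolist(),onz(n,*p.astype(float),.016)[:2].round(3).tolist()) for p in P])
E
```

```text
[ 282  298   75   44 2899] [317.7 320.9] ((319.0, 319.5), (43.0, 74.0), 90.0)
c [0.6198 0.2386 0.26  ] [0.6204 0.2381 0.26  ] [(0.0338, 101.4), (0.0233, 13.5)]
5.75 [0.6169 0.2386 0.2228] [ 0.61  0.48  0.51  0.   -1.59 -1.98] tooly az 101.44509638116122
scene [    8    10   172   160 17454] [([243, 270], [0.444, -0.015]), ([309, 323], [0.601, -0.008]), ([309, 375], [0.662, -0.072]), ([262, 429], [0.666, -0.178]), ([205, 429], [0.605, -0.235]), ([138, 362], [0.448, -0.243])]
side [   0    0  111  107 8417] [([305, 150], [0.685, -0.23]), ([335, 150], [0.628, -0.256]), ([415, 176], [0.45, -0.24]), ([382, 256], [0.44, -0.004]), ([316, 238], [0.558, 0.003]), ([305, 225], [0.59, -0.02])]
```

The probe is free and still aligned in the grip. I'll move over the tray while turning so that the bar lies across it.

carry_out(
  steps=[
    {"wx": 0, "wy": 0, "wz": 0.11, "tx": -4, "ty": -18, "tz": 0, "jaw": 0.8},
    {"wx": 0, "wy": 0, "wz": 0.117, "tx": -8, "ty": -32, "tz": 0, "jaw": 0.8},
    {"wx": 0, "wy": 0, "wz": 0.117, "tx": -10, "ty": -39, "tz": 0, "jaw": 0.8},
    {"wx": 0, "wy": 0, "wz": 0.117, "tx": -10, "ty": -39, "tz": 0, "jaw": 0.8},
    {"wx": 0, "wy": 0, "wz": 0.117, "tx": -10, "ty": -39, "tz": 0, "jaw": 0.8},
    {"wx": 0, "wy": 0, "wz": 0.117, "tx": -10, "ty": -39, "tz": 0, "jaw": 0.8},
    {"wx": 0, "wy": 0, "wz": 0.117, "tx": -10, "ty": -39, "tz": 0, "jaw": 0.8},
    {"wx": 0, "wy": 0, "wz": 0.117, "tx": -10, "ty": -39, "tz": 0, "jaw": 0.8},
    {"wx": 0, "wy": 0, "wz": 0.117, "tx": -10, "ty": -39, "tz": 0, "jaw": 0.8},
    {"wx": 0, "wy": 0, "wz": 0.117, "tx": -10, "ty": -39, "tz": 0, "jaw": 0.8},
    {"wx": 0, "wy": 0, "wz": 0.117, "tx": -8, "ty": -35, "tz": 0, "jaw": 0.8},
    {"wx": 0, "wy": 0, "wz": 0.117, "tx": -5, "ty": -26, "tz": 0, "jaw": 0.8},
  ],
)

```text
t: 6.75
ee_pos: [0.5103, -0.1842, 0.2185]
ee_rot: [0.715, -0.699, 0.001, -0.0]
wrist_force: [0.9, -0.3, 0.4]
gripper_width: 0.361
```

carry_out(
  steps=[
    {"wx": 0, "wy": 0, "wz": 0, "tx": 0, "ty": 0, "tz": 0, "jaw": 0.8},
    {"wx": 0, "wy": 0, "wz": 0, "tx": 0, "ty": 0, "tz": 0, "jaw": 0.8},
  ],
)

```text
t: 6.92
ee_pos: [0.511, -0.183, 0.218]
ee_rot: [0.712, -0.702, 0.0, -0.0]
wrist_force: [0.2, -0.3, -1.4]
gripper_width: 0.362
```

```bash
python3 w.py w7.png 0.264
```

```text
[ 283  301   74   38 2357] [319.4 319.8] ((319.5885009765625, 319.0971374511719), (73.57162475585938, 35.0783576965332), 2.6630005836486816)
c [ 0.5103 -0.1834  0.264 ] [ 0.5104 -0.1832  0.264 ] [(0.0181, 86.5), (0.0323, 177.8)]
6.9667 [ 0.5113 -0.182   0.2179] [-0.05  0.23  0.14 -0.   -1.48  0.07] tooly az -179.17659600667312
```

View pics/w7.png

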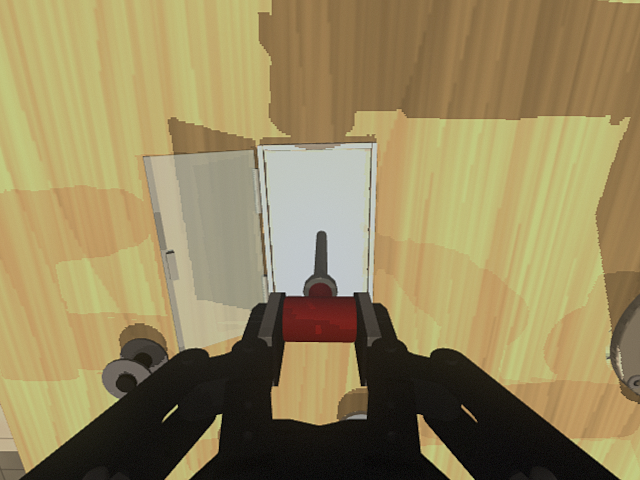

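The wrist view shows the tray with its -y edge from (260,146) to (376,142) and sides down to (270,290) and (371,295). The stem is straight in the grip, with its tip at (321,235). I'll cast those rim points.

```bash
python3 - <<'E'
from h import *
T=tool(); s=arm.observe(); print(s["t"],s["ee_pos"])
for p in[(260,146),(376,142),(371,295),(270,290),(321,235)]:
    print(p,onz("wrist",*p,.016 if p[0]!=321 else s["ee_pos"][2]-.071,T).round(4))
E
```

```text
6.9667 [ 0.51131041 -0.18200937  0.21793574]
(260, 146) [ 0.5755 -0.2384  0.016 ]
(376, 142) [ 0.4512 -0.2444  0.016 ]
(371, 295) [ 0.4447 -0.0605  0.016 ]
(270, 290) [ 0.5703 -0.0655  0.016 ]
(321, 235) [ 0.5096 -0.1827  0.1469]
```

The tray centre comes out at (0.509, -0.1265) with a yaw of about 2°, which agrees with the fixed cameras. I'll tilt the probe 17° so its handle leans to +y, and bring the tip just above the floor near tray y = -59 mm.

carry_out(
  steps=[
    {"wx": -0.1, "wy": 0, "wz": 0.007, "tx": 0, "ty": 6, "tz": -10, "jaw": 0.8},
    {"wx": -0.1, "wy": 0, "wz": 0.007, "tx": 0, "ty": 6, "tz": -10, "jaw": 0.8},
    {"wx": -0.1, "wy": 0, "wz": 0.007, "tx": 0, "ty": 6, "tz": -15, "jaw": 0.8},
    {"wx": 0, "wy": 0, "wz": 0, "tx": 0, "ty": 0, "tz": -25, "jaw": 0.8},
    {"wx": 0, "wy": 0, "wz": 0, "tx": 0, "ty": 0, "tz": -25, "jaw": 0.8},
    {"wx": 0, "wy": 0, "wz": 0, "tx": 0, "ty": 0, "tz": -22, "jaw": 0.8},
    {"wx": 0, "wy": 0, "wz": 0, "tx": 0, "ty": 0, "tz": -17, "jaw": 0.8},
    {"wx": 0, "wy": 0, "wz": 0, "tx": 0, "ty": 0, "tz": -10, "jaw": 0.8},
    {"wx": 0, "wy": 0, "wz": 0, "tx": 0, "ty": 0, "tz": -4, "jaw": 0.8},
    {"wx": 0, "wy": 0, "wz": 0, "tx": 0, "ty": 0, "tz": 0, "jaw": 0.8},
    {"wx": 0, "wy": 0, "wz": 0, "tx": 0, "ty": 0, "tz": 0, "jaw": 0.8},
  ],
  force=20,
)

```text
t: 7.88
ee_pos: [0.5123, -0.1634, 0.0806]
ee_rot: [0.713, -0.685, 0.105, 0.106]
wrist_force: [1.1, -0.1, -0.6]
gripper_width: 0.365
```

carry_out(
  steps=[
    {"wx": 0, "wy": 0, "wz": 0, "tx": 0, "ty": 0, "tz": -1, "jaw": 0.8},
    {"wx": 0, "wy": 0, "wz": 0, "tx": 0, "ty": 0, "tz": -1, "jaw": 0.8},
  ],
)

```text
t: 8.05
ee_pos: [0.5123, -0.1636, 0.0786]
ee_rot: [0.712, -0.686, 0.105, 0.106]
wrist_force: [-0.9, 0.1, -0.8]
gripper_width: 0.368
```

carry_out(
  steps=[
    {"wx": 0, "wy": 0, "wz": 0, "tx": 0, "ty": 0, "tz": -1, "jaw": 0.8},
    {"wx": 0, "wy": 0, "wz": 0, "tx": 0, "ty": 0, "tz": -1, "jaw": 0.8},
  ],
)

```text
t: 8.22
ee_pos: [0.5116, -0.1637, 0.0759]
ee_rot: [0.712, -0.686, 0.105, 0.106]
wrist_force: [0.5, 0.8, -0.1]
gripper_width: 0.365
```

carry_out(
  steps=[
    {"wx": 0, "wy": 0, "wz": 0, "tx": 0, "ty": 0, "tz": -1, "jaw": 0.8},
    {"wx": 0, "wy": 0, "wz": 0, "tx": 0, "ty": 0, "tz": -1, "jaw": 0.8},
  ],
)

```text
t: 8.38
ee_pos: [0.5119, -0.1638, 0.0742]
ee_rot: [0.713, -0.685, 0.105, 0.106]
wrist_force: [-2.0, 2.1, 7.9]
gripper_width: 0.363
```

carry_out(
  steps=[
    {"wx": 0, "wy": 0, "wz": 0, "tx": 0, "ty": 0, "tz": -1, "jaw": 0.8},
    {"wx": 0, "wy": 0, "wz": 0, "tx": 0, "ty": 0, "tz": 0, "jaw": 0.8},
  ],
)

```text
t: 8.55
ee_pos: [0.512, -0.1639, 0.074]
ee_rot: [0.713, -0.685, 0.106, 0.106]
wrist_force: [-2.5, 2.7, 8.7]
gripper_width: 0.367
```

carry_out(
  steps=[
    {"wx": 0, "wy": 0, "wz": 0, "tx": 0, "ty": 0, "tz": -1, "jaw": 0.8},
    {"wx": 0, "wy": 0, "wz": 0, "tx": 0, "ty": 0, "tz": 0, "jaw": 0.8},
  ],
)

```text
t: 8.72
ee_pos: [0.5122, -0.164, 0.0739]
ee_rot: [0.713, -0.685, 0.106, 0.106]
wrist_force: [-4.3, 4.1, 13.6]
gripper_width: 0.365
```

Contact came at TCP z of about 0.0745 against 0.075 predicted, with 8–14 N upward force: the tip stands on the floor, tilted 17°. Next I'll work out the arc increments for the pivot.

```bash
python3 - <<'E'
import numpy as np
phi=np.radians(np.r_[np.arange(17,82,5),84,86.9]); al=np.radians(np.r_[np.full(5,17),np.linspace(17,0,len(phi)-5)])
y=118*np.sin(phi)-4*np.cos(phi)-47*np.sin(al); z=118*np.cos(phi)+4*np.sin(phi)-47*np.cos(al)
print(np.c_[np.degrees(phi[1:]),np.diff(y),np.diff(z),np.diff(-al)*-1*-1,z[1:]+6].round(3))
E
```

```text
[[ 2.2000e+01  9.8200e+00 -3.1070e+00  0.0000e+00  7.1960e+01]
 [ 2.7000e+01  9.5120e+00 -3.9510e+00  0.0000e+00  6.8008e+01]
 [ 3.2000e+01  9.1310e+00 -4.7650e+00  0.0000e+00  6.3243e+01]
 [ 3.7000e+01  8.6810e+00 -5.5430e+00  0.0000e+00  5.7700e+01]
 [ 4.2000e+01  8.1650e+00 -6.2790e+00  0.0000e+00  5.1421e+01]
 [ 4.7000e+01  9.0760e+00 -7.3950e+00  3.3000e-02  4.4026e+01]
 [ 5.2000e+01  8.4530e+00 -7.9800e+00  3.3000e-02  3.6046e+01]
 [ 5.7000e+01  7.7760e+00 -8.5070e+00  3.3000e-02  2.7539e+01]
 [ 6.2000e+01  7.0490e+00 -8.9720e+00  3.3000e-02  1.8567e+01]
 [ 6.7000e+01  6.2790e+00 -9.3700e+00  3.3000e-02  9.1960e+00]
 [ 7.2000e+01  5.4710e+00 -9.6980e+00  3.3000e-02 -5.0200e-01]
 [ 7.7000e+01  4.6310e+00 -9.9540e+00  3.3000e-02 -1.0456e+01]
 [ 8.4000e+01  4.4070e+00 -1.4206e+01  3.3000e-02 -2.4662e+01]
 [ 8.6900e+01  2.2250e+00 -5.9630e+00  3.3000e-02 -3.0625e+01]]
```

carry_out(
  steps=[
    {"wx": 0, "wy": 0, "wz": 0, "tx": -0.2, "ty": 5, "tz": -1.5, "jaw": 0.8},
    {"wx": 0, "wy": 0, "wz": 0, "tx": -0.2, "ty": 4.8, "tz": -1.6, "jaw": 0.8},
    {"wx": 0, "wy": 0, "wz": 0, "tx": -0.2, "ty": 4.8, "tz": -2, "jaw": 0.8},
    {"wx": 0, "wy": 0, "wz": 0, "tx": -0.2, "ty": 4.7, "tz": -2, "jaw": 0.8},
    {"wx": 0, "wy": 0, "wz": 0, "tx": -0.2, "ty": 4.6, "tz": -2.4, "jaw": 0.8},
    {"wx": 0, "wy": 0, "wz": 0, "tx": -0.2, "ty": 4.5, "tz": -2.4, "jaw": 0.8},
  ],
)

```text
t: 9.22
ee_pos: [0.5109, -0.1354, 0.061]
ee_rot: [0.713, -0.685, 0.106, 0.106]
wrist_force: [-1.3, 1.0, 5.8]
gripper_width: 0.37
```

```bash
python3 w.py w8.png 0.106; python3 - <<'E'
from h import *
o=[]
T=tool()
for n in("scene","side"):
    im,_=snap(n,n+"2.png"); c=arm.get_calibration(n); E=np.linalg.inv(c["extrinsics"]); K=c["K"]
    p=np.array([.511,-.14,.04]); q=K@(E[:3,:3]@p+E[:3,3]); q=(q[:2]/q[2]).astype(int)
    x=np.clip(q-[75,75],0,[490,330]); o.append(cv2.resize(im[x[1]:x[1]+150,x[0]:x[0]+150],(400,400),interpolation=cv2.INTER_CUBIC)); print(x)
cv2.imwrite("pics/c2.png",np.hstack(o))
E
```

```text
[310 272  22  22 429] [320.7 283.3] ((320.5, 282.5), (21.0, 21.0), 90.0)
c [ 0.5103 -0.1387  0.106 ] [ 0.5102 -0.1384  0.106 ] [(0.0093, 2.1), (0.0093, 92.2)]
[ 282  295   75   45 3084] [319.4 316.8] ((319.0765075683594, 317.2875671386719), (74.62171173095703, 42.987815856933594), 1.3639274835586548)
c [ 0.5103 -0.1232  0.106 ] [ 0.5102 -0.1234  0.106 ] [(0.0192, 90.6), (0.033, 0.7)]
9.2667 [ 0.5108 -0.1348  0.0605] [ 0.26  0.27 -0.39  0.35 -1.   -0.42] tooly az -177.82609570200162
[136 261]
[295 112]
```

View pics/c2.png

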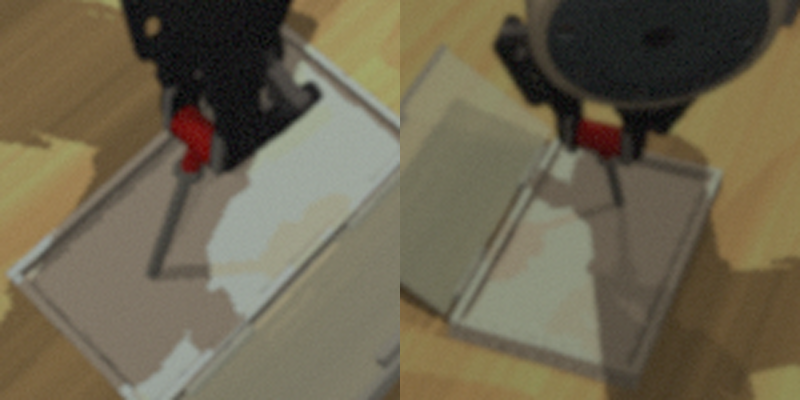

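The crops show the tip on the tray floor, at scene crop (152,275) where its shadow meets it, with the bar between the fingers and leaning to +y. I'll compute the tilt.

```bash
python3 - <<'E'
from h import *
k=150/400
t=onz("scene",136+152*k,261+275*k,.008); t2=onz("side",295+218*k,112+203*k,.008); print(t,t2)
T=tool(); b=(T@[0,0,-.047,1])[:3]; print("bar",b,np.linalg.norm(b-t),np.degrees(np.arctan2(b[1]-t[1],b[2]-.008)))
E
```

```text
[ 0.51160322 -0.18543832  0.008     ] [ 0.50925173 -0.18179064  0.008     ]
bar [ 0.51063125 -0.12124452  0.10561617] 0.11683623500070435 33.32949474460972
```

The tip holds at (0.511, -0.185), tilt 33°, and tip-to-bar measures 117 mm, so it is pivoting as planned. I'll continue along the arc.

carry_out(
  steps=[
    {"wx": 0, "wy": 0, "wz": 0, "tx": -0.3, "ty": 8.7, "tz": -5.6, "jaw": 0.8},
    {"wx": 0, "wy": 0, "wz": 0, "tx": -0.3, "ty": 8.2, "tz": -6.3, "jaw": 0.8},
    {"wx": 0.033, "wy": 0, "wz": 0, "tx": -0.3, "ty": 9.1, "tz": -7.4, "jaw": 0.8},
    {"wx": 0.033, "wy": 0, "wz": 0, "tx": -0.3, "ty": 8.5, "tz": -8, "jaw": 0.8},
    {"wx": 0.033, "wy": 0, "wz": 0, "tx": -0.3, "ty": 7.8, "tz": -8.5, "jaw": 0.8},
    {"wx": 0.033, "wy": 0, "wz": 0, "tx": -0.2, "ty": 7, "tz": -9, "jaw": 0.8},
    {"wx": 0, "wy": 0, "wz": 0, "tx": 0, "ty": 0, "tz": 0, "jaw": 0.8},
  ],
)

```text
t: 9.95
ee_pos: [0.5088, -0.0857, 0.0146]
ee_rot: [0.718, -0.691, 0.059, 0.059]
wrist_force: [0.1, 1.0, 1.6]
gripper_width: 0.362
```

carry_out(
  steps=[
    {"wx": 0.033, "wy": 0, "wz": 0, "tx": -0.2, "ty": 6.3, "tz": -9.4, "jaw": 0.8},
    {"wx": 0.033, "wy": 0, "wz": 0, "tx": -0.2, "ty": 5.5, "tz": -9.7, "jaw": 0.8},
    {"wx": 0, "wy": 0, "wz": 0, "tx": 0, "ty": 0, "tz": 0, "jaw": 0.8},
    {"wx": 0, "wy": 0, "wz": 0, "tx": 0, "ty": 0, "tz": 0, "jaw": 0.8},
    {"wx": 0, "wy": 0, "wz": 0, "tx": 0, "ty": 0, "tz": 0, "jaw": 0.8},
  ],
)

```text
t: 10.37
ee_pos: [0.5079, -0.0747, -0.004]
ee_rot: [0.72, -0.693, 0.037, 0.036]
wrist_force: [-0.3, -0.6, 0.5]
gripper_width: 0.366
```

```bash
python3 w.py w9.png 0.046; python3 - <<'E'
from h import *
T=tool(); b=(T@[0,0,-.047,1])[:3]; print("bar",b,"fingertip ctr",(T@[0,0,-.041,1])[:3])
a=cv2.imread("pics/w9.png")[60:420,140:500]
im,_=snap("scene","scene3.png"); x,y=136,261
cv2.imwrite("pics/c3.png",np.hstack([cv2.resize(a,(400,400)),cv2.resize(im[y:y+150,x:x+150],(400,400),interpolation=cv2.INTER_CUBIC)]))
E
```

```text
[ 280  256   80   81 4404] [319.3 305. ] ((319.5, 296.0), (80.0, 79.0), 90.0)
c [ 0.5076 -0.0827  0.046 ] [ 0.5076 -0.0791  0.046 ] [(0.0328, 2.2), (0.0366, 93.7)]
10.4167 [ 0.5079 -0.0746 -0.0039] [ 0.24  0.33 -0.39  0.13 -0.88 -0.29] tooly az -177.81093230658976
bar [ 0.5077957  -0.0697058   0.04281317] fingertip ctr [ 0.50781203 -0.07032505  0.03684524]
```

View pics/c3.png

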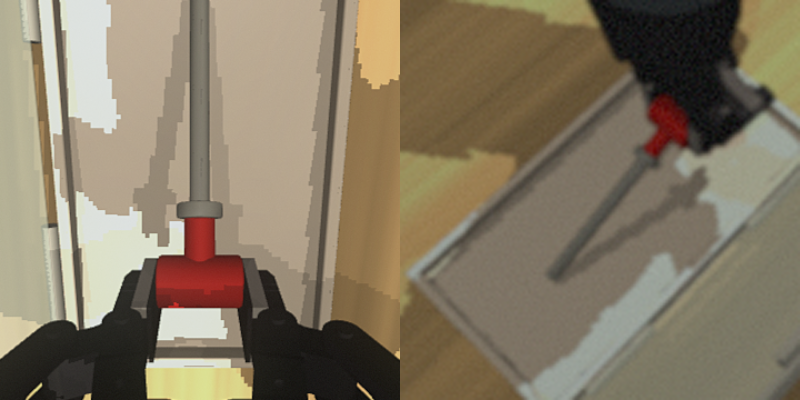

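The view shows the probe lowered along the tray, with the stem at about 72° from vertical, the tip still down at scene crop (555,275) and the bar in the fingers. I'll finish the lowering gently and watch the force.

carry_out(
  steps=[
    {"wx": 0.033, "wy": 0, "wz": 0, "tx": -0.1, "ty": 4.6, "tz": -9.9, "jaw": 0.8},
    {"wx": 0.033, "wy": 0, "wz": 0, "tx": -0.1, "ty": 3.5, "tz": -8, "jaw": 0.8},
    {"wx": 0.033, "wy": 0, "wz": 0, "tx": 0, "ty": 2, "tz": -3, "jaw": 0.8},
    {"wx": 0, "wy": 0, "wz": 0, "tx": 0, "ty": 0, "tz": 0, "jaw": 0.8},
    {"wx": 0, "wy": 0, "wz": 0, "tx": 0, "ty": 0, "tz": 0, "jaw": 0.8},
  ],
)

```text
t: 10.88
ee_pos: [0.5083, -0.0645, -0.0247]
ee_rot: [0.72, -0.694, 0.003, 0.0]
wrist_force: [-0.5, -0.6, 0.0]
gripper_width: 0.368
```

carry_out(
  steps=[
    {"wx": 0, "wy": 0, "wz": 0, "tx": 0, "ty": 0.3, "tz": -1, "jaw": 0.8},
    {"wx": 0, "wy": 0, "wz": 0, "tx": 0, "ty": 0.3, "tz": -1, "jaw": 0.8},
    {"wx": 0, "wy": 0, "wz": 0, "tx": 0, "ty": 0, "tz": 0, "jaw": 0.8},
  ],
)

```text
t: 11.13
ee_pos: [0.508, -0.0635, -0.027]
ee_rot: [0.721, -0.693, 0.003, 0.0]
wrist_force: [-0.5, -0.3, 2.0]
gripper_width: 0.364
```

carry_out(
  steps=[
    {"wx": 0, "wy": 0, "wz": 0, "tx": 0, "ty": 0.2, "tz": -1, "jaw": 0.8},
    {"wx": 0, "wy": 0, "wz": 0, "tx": 0, "ty": 0.2, "tz": -1, "jaw": 0.8},
    {"wx": 0, "wy": 0, "wz": 0, "tx": 0, "ty": 0, "tz": 0, "jaw": 0.8},
  ],
)

```text
t: 11.38
ee_pos: [0.508, -0.063, -0.0292]
ee_rot: [0.721, -0.693, 0.002, 0.0]
wrist_force: [1.0, -1.6, 2.2]
gripper_width: 0.369
```

carry_out(
  steps=[
    {"wx": 0, "wy": 0, "wz": 0, "tx": 0, "ty": 0, "tz": -1, "jaw": 0.8},
    {"wx": 0, "wy": 0, "wz": 0, "tx": 0, "ty": 0, "tz": 0, "jaw": 0.8},
    {"wx": 0, "wy": 0, "wz": 0, "tx": 0, "ty": 0, "tz": 0, "jaw": 0.8},
  ],
)

```text
t: 11.63
ee_pos: [0.5081, -0.0629, -0.0301]
ee_rot: [0.721, -0.693, 0.002, -0.0]
wrist_force: [-0.2, 0.5, 2.0]
gripper_width: 0.363
```

carry_out(
  steps=[
    {"wx": 0, "wy": 0, "wz": 0, "tx": 0, "ty": 0, "tz": -1, "jaw": 0.8},
    {"wx": 0, "wy": 0, "wz": 0, "tx": 0, "ty": 0, "tz": 0, "jaw": 0.8},
    {"wx": 0, "wy": 0, "wz": 0, "tx": 0, "ty": 0, "tz": 0, "jaw": 0.8},
  ],
)

```text
t: 11.88
ee_pos: [0.5081, -0.0628, -0.0311]
ee_rot: [0.721, -0.693, 0.002, -0.0]
wrist_force: [0.0, 0.8, 2.7]
gripper_width: 0.366
```

carry_out(
  steps=[
    {"wx": 0, "wy": 0, "wz": 0, "tx": 0, "ty": 0, "tz": 0, "jaw": 0.6},
    {"wx": 0, "wy": 0, "wz": 0, "tx": 0, "ty": 0, "tz": 0, "jaw": 0.57},
    {"wx": 0, "wy": 0, "wz": 0, "tx": 0, "ty": 0, "tz": 0, "jaw": 0.5},
    {"wx": 0, "wy": 0, "wz": 0, "tx": 0, "ty": 0, "tz": 0, "jaw": 0.4},
    {"wx": 0, "wy": 0, "wz": 0, "tx": 0, "ty": 0, "tz": 0, "jaw": 0.4},
    {"wx": 0, "wy": 0, "wz": 0, "tx": 0, "ty": 0, "tz": 2, "jaw": 0.4},
    {"wx": 0, "wy": 0, "wz": 0, "tx": 0, "ty": 0, "tz": 5, "jaw": 0.4},
    {"wx": 0, "wy": 0, "wz": 0, "tx": 0, "ty": 0, "tz": 10, "jaw": 0.4},
    {"wx": 0, "wy": 0, "wz": 0, "tx": 0, "ty": 0, "tz": 15, "jaw": 0.4},
    {"wx": 0, "wy": 0, "wz": 0, "tx": 0, "ty": 0, "tz": 20, "jaw": 0.4},
    {"wx": 0, "wy": 0, "wz": 0, "tx": 0, "ty": 0, "tz": 25, "jaw": 0.4},
    {"wx": 0, "wy": 0, "wz": 0, "tx": 0, "ty": 0, "tz": 25, "jaw": 0.4},
  ],
)

```text
t: 12.88
ee_pos: [0.5077, -0.0632, 0.0728]
ee_rot: [0.721, -0.693, 0.002, 0.0]
wrist_force: [1.4, 0.2, 0.8]
gripper_width: 0.602
```

carry_out(
  steps=[
    {"wx": 0, "wy": 0, "wz": 0, "tx": 0, "ty": 0, "tz": 25, "jaw": 0.4},
    {"wx": 0, "wy": 0, "wz": 0, "tx": 0, "ty": 0, "tz": 25, "jaw": 0.4},
    {"wx": 0, "wy": 0, "wz": 0, "tx": 0, "ty": 0, "tz": 25, "jaw": 0.4},
    {"wx": 0, "wy": 0, "wz": 0, "tx": 0, "ty": 0, "tz": 25, "jaw": 0.4},
    {"wx": 0, "wy": 0, "wz": 0, "tx": 0, "ty": 0, "tz": 0, "jaw": 0.4},
    {"wx": 0, "wy": 0, "wz": 0, "tx": 0, "ty": 0, "tz": 0, "jaw": 0.4},
  ],
)

```text
t: 13.38
ee_pos: [0.509, -0.0629, 0.1734]
ee_rot: [0.721, -0.693, 0.004, -0.002]
wrist_force: [-0.1, -0.4, -1.3]
gripper_width: 0.599
```

```bash
python3 w.py w10.png 0.016
```

```text
[306 178  32  33 745] [321.4 197.7] ((321.5, 194.0), (32.0, 31.0), 90.0)
c [ 0.508  -0.0776  0.016 ] [ 0.508  -0.0741  0.016 ] [(0.0303, 2.3), (0.0322, 93.2)]
13.4333 [ 0.508  -0.0629  0.1718] [ 0.19  0.18 -0.04  0.   -1.34 -0.15] tooly az -177.8044942541452
```

View pics/w10.png

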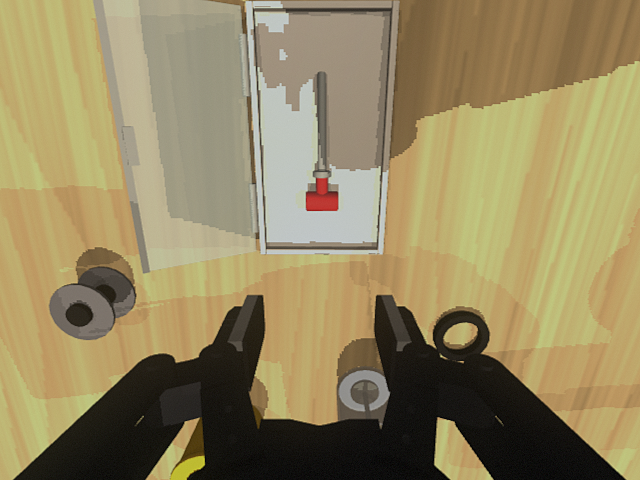

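The final view shows the probe lying in the tray along its length: bar at (322,201), tip at (321,73), and the tray's inner walls at rows 10–245 and columns 258–382. The fingers are open and clear. Handing in.

```bash
python3 - <<'E'
from h import *
T=tool()
b=onz("wrist",322,201,.016,T); t=onz("wrist",321,73,.010,T); print(b,t,np.linalg.norm((b-t)[:2]),np.degrees(np.arctan2(*(b-t)[1::-1])))
print(arm.finish_job())
E
```

```text
[ 0.50578162 -0.07109112  0.016     ] [ 0.51138886 -0.18725718  0.01      ] 0.1163013091232473 92.76347368834776
the job is handed in; nothing more can be done
None
```

The thermometer is lying in the white tray along its length, released, and the job is handed in at about 13.4 s of the 51 s allowed. `finish_job` gives no verdict, so the checks below are my own measurements.

I drew the thermometer from the tank by its crossbar and stood its tip on the tray floor with the probe leaning 17° (floor force 8–14 N). I then pivoted it down between the fingers, set the bar down at about 3 N, and let go.

**Last checks:**
- **Position:** the tip is at (0.511, -0.187) and the bar centre at (0.506, -0.071), about 116 mm apart against 118 mm nominal. Both are about 60 mm or less from the tray's middle along its length, where 110 mm is allowed.
- **Direction:** the stem is within about 1° of the tray's length.
- **Release:** the fingers are open and well clear of the tray.
- **Not confirmed:** I took only one picture after letting go, so I did not measure that the probe is at rest.

**What disagreed or failed:**
- The real fingertips sit about 40 mm behind the reported TCP, not at it. I saw this in the pictures and confirmed it when the first close passed above the bar. I corrected every later height for it, and floor contact then came within 1 mm of prediction.
- The first two move calls were refused, probably because their rows did not give all seven values; nothing moved.
- I viewed 12 pictures, the limit, against the 8 planned.

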